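# Index a stone three clicks and pin it

### The arm

A 7-joint arm with a two-finger parallel gripper is mounted at the origin on a cart in front of the work surface, level with it; the furniture and walls round the work are solid. World frame = base frame: x ahead of the robot, y to its left, z up, the work surface at z = 0. Lengths are in mm, angles in rad, forces in N, time in s.
With the tool pointing down it reaches from about 400 to 875 mm from the base axis. Payload 6.5 kg.
Tool frame: the origin (TCP) lies on the centre line of the jaws, within the pads' length; the fingertips stand robot.tip_extent ahead of it and the grasp point (between the pads) lies 3 mm ahead of it (robot.tip_extent is the distance from the TCP to the fingertips, in mm); y points along the fingers, z is the direction in which the jaws open and shut, and the axes are right-handed (so a half turn about y gives the same grasp; the last joint's range is limited). The gripper opens to 88 mm and grips with 3 to 60 N. Pads are 18 mm wide; open, the fingers measure 123 mm over their backs; the gripper's body (75 mm by 187 mm) begins 45 mm behind the grasp point.
Start: joints at [-1.311, 0.536, -0.004, 1.538, 0.003, 1.067, -0.071], TCP at [208.038, 615.801, 260.716] pointing down, gripper open.
Joint ranges: [-2.7, 2.7], [-0.37, 2.16], [-1.27, 1.26], [0.24, 2.4], [-1.31, 4.45], [0.19, 1.91], [-2.76, 2.76]. Speed limits (rad/s): [2.39, 2.39, 3.14, 3.14, 3.14, 3.14, 3.14].

### API

Orientations are given as a 3x3 rotation matrix whose columns are the frame's x, y, z axes.
In Python, from station import robot gives the robot as it stands. The module is installed in compiled form; this text tells all that it offers.
- The arm moves only by the tool send_rows, never from a script. Its argument "commands" is a list of rows, each a list of 7 numbers: the shift along the tool's x, y, z in mm, then the turn, a rotation vector about the tool's x, y, z in rad, then the finger opening in mm, from 0 to 88.1. In form: [[x, y, z, rx, ry, rz, hand], ...]. A call has 1 to 20 rows; each row shifts and turns the pose as measured when the row begins, along the tool's axes as they then stand; what a row does not reach is not made up. A row lasts 1/12 s, in which the tool goes at most 41.7 mm and 7.16 degrees, less where a joint would pass 70% of its speed; a pose out of reach is approached as far as the arm can. A call is refused whole if a number of a shift passes 41.7 or a number of a turn 0.125, either way. A call with a gripper value outside its range is refused whole. The fingers move at their own pace and stop on an object; "grip_force" is the grip in N (left out, the last holds). Time passes only in rows, so rows that do not move let the fingers close. It gives the time, the measured TCP pose, the force and the opening at its end, in the units of the state.
- robot.get_obs(): the state, without advancing time (a new reading comes with each control period).
- robot.get_image(name): name is "scene" or "top" or "wrist"; returns the picture (384x512x3 uint8, red, green, blue); there is no depth.
- robot.camera_model(name): a dict with "camera_matrix" (3x3 intrinsics, pixels), "k1" (the pictures are not rectified: a ray, as slopes to the right and down, at radius r is drawn at 1 + k1 r^2 times it, then the intrinsics apply), "R" (3x3) and "t" (3): a world point X has camera coordinates R X + t. Camera axes: x right, y down, z forward; pixel columns grow to the right and rows downward; lengths in mm; the calibration is good to about 2 mm. A picture is of the moment at which its call begins: read the wrist's pose just before it. camera_model takes no time and is no camera call; for the wrist camera it gives the pose at the moment of the call.
- robot.job_done(): hands the job in, once; it reports no verdict.
The state is a dict: "time_s": time; "qpos": joint angles; "qvel": joint speeds; "tau": joint torques, N m; "position": TCP position; "tcp_rot": TCP orientation; "force": force on the tool from outside, world axes, zero at the start; "moment": the same for the moment, N m; "finger_gap": finger opening in mm.
Only numpy, scipy, OpenCV 4.12 (cv2) and the standard library are available. Lean on these libraries where they do the work, as an engineer would, in place of code of your own. Each camera call takes 0.05 s, during which the arm holds its last target.

### The job

The stone on the indexing fixture is due its next facet. Turn the spindle by its knurled steel nut exactly three clicks clockwise (seen from above), never running past the third, and let go; then lift the black-headed locking pin out of its parking post, put it down through the bush of the bracket and press its head firmly onto the brass seat ring, with about 15 N, so that its taper pulls the slotted plate true. Feel your way and never force the pin; leave the loupe, the vial box and the tweezers where they lie.

Things in the scene. Friction and masses are not known exactly. Their poses are not given: they have to be found in the camera images.
- fixture: Indexing fixture fixed to the bench; grey base 150 x 214 x 14 mm, origin on the bench on the vertical spindle axis, z up. In its frame: bush at (0, -48) mm on a grey bracket 64 mm tall, 30 mm wide, reaching from y -38 to -89 mm; parking post at (-56, -70) mm. The slotted aluminium index plate (radius 56 mm, top 46 mm up) has 16 slots: one click is 22.5 degrees.
- click_roller (a point): Sprung roller under the plate at the fixture's +y side; it snaps between lobes. Each click resists with up to about 0.2 N m at its start, none half-way (11 degrees); past half-way it pulls the plate on into the next station. It locates only roughly: the slot stops about 2.3 mm short (anticlockwise) of the bush and the pin's taper must drag the plate the rest against the spring.
- nut_grip (a point): Grip point on the spindle axis, 90 mm above the bench, of the round knurled steel nut: 38 mm across, from 66 to 102 mm up; collet nose, brass dop and blue stone stand over it to 117 mm. It drives the plate through a dog with up to 22 degrees of free play (anywhere in it at the start), so that the plate can snap ahead. Fingertips 70 mm or more above the bench clear the bracket all round.
- red_mark (a point): Red dot on top of the index plate, 36 mm from the spindle axis: shows how the plate has turned. It starts at one of three stations, between the fixture's -x side and half-way to its +y side; three clicks (67.5 degrees) clockwise seen from above move it 40 mm in a straight line, to about the +y side (one click 14 mm, two 27.5 mm, four 51 mm).
- bush_top (a point): Centre of the bush, level with the top of the brass seat ring, 66 mm above the bench. Below the ring a vertical through hole 11.2 mm wide, 14 mm deep, 1.5 mm chamfer; 4 mm below that runs the index plate, 10 mm thick, its slots also about 11 mm wide. The nut's side is 29 mm away, so close the fingers along the fixture's x axis here.
- seat_ring: Brass seat ring on top of the bush, 22 mm across, hole 14.8 mm, 2 mm thick; origin under its centre. The pin's head lands on it; it is rigid.
- post_top (a point): Centre of the top of the aluminium parking post (26 x 26 mm), 56 mm above the bench; vertical hole 12 mm wide and 40 mm deep, in which the pin stands at the start.
- pin_head (a point): Grip point of the loose steel locking pin (56 to 98 g): on its axis, 22 mm above the underside of its round black knurled head (18 mm across, 32 mm tall). Below the head a shank 10 mm across, 29 mm long, then a nose tapering to 5 mm over 9 mm (38 mm in all). It starts upright in the parking post, its head on the post's top. z is the pin's axis, upward.
- pin_shoulder (a point): Centre of the underside of the pin's head. Fully home it lies on bush_top; the taper meets the plate when it is still about 13 mm above, and dragging the plate true takes a downward push of roughly 2 to 7 N all the way (its own weight is not enough); then the head lands hard on the ring.
- pin: The locking pin as a whole; origin at the underside of its head, z along its axis, upward.
- index_plate: The turning part as a whole: click wheel, index plate, spindle, dop and stone, with the nut; origin on the fixture's origin.
- loupe: Bystander: black watchmaker's loupe, 40 mm across, 30 mm tall, left of the fixture; origin under its centre. (Further left, beyond y = 0.4 m, the inspection stand and its green foam arm rests are solid and up to 0.2 m high and more.)
- vial_box: Bystander: small white box with a window lid, 34 x 46 x 15 mm, right of the fixture; origin under its centre.
- tweezers: Bystander: steel tweezers, 14 x 118 x 8 mm, lying in front of the fixture; origin under their centre.
Things that resemble listed ones, but are neither listed nor needed, are in the scene too. Leave any white look-alike of the pin alone.

How it is judged:
By the outcome, as a careful person would: the job done as asked, in the order asked, and still so for the second after the job is handed in, with the robot touching nothing.
It also fails if it takes over 72 s, if anything falls off the work surface, if the arm or the gripper's body presses on something with over 40 N, if the wrist force passes 120 N, or if a joint passes its speed limit or range.

## Working session

There is one attempt and no reset: what is moved stays moved. The work goes in short steps, Python scripts to look and compute and a tool call to move; the robot and the scene stay as the last step left them, time stands still between calls to the robot, and variables do not carry over. Pictures are saved under pics/ and viewed, and the job is handed in when it is done.

Besides the shell and the picture viewer there is one more tool, called as name([rows], argument=value, ...), one row to a line, values as JSON. send_rows: Moves the arm, as the interface text tells. Its arguments: {"type":"object","properties":{"commands":{"type":"array"},"grip_force":{"type":"number"}},"required":["commands"]}

```bash
mkdir -p pics; ls
python3 - <<'E'
from station import robot
import cv2,numpy as np
o=robot.get_obs()
for k,v in o.items(): print(k,np.round(v,3).tolist())
print(robot.tip_extent)
for n in ["scene","top","wrist"]:
    m=robot.camera_model(n); print(n,{k:np.round(v,3).tolist() for k,v in m.items()})
    cv2.imwrite(f"pics/{n}0.png",robot.get_image(n)[:,:,::-1])
E
```

```text
pics
time_s 0.0
qpos [-1.311, 0.537, -0.004, 1.539, 0.003, 1.067, -0.071]
qvel [0.001, -0.001, 0.002, 0.001, 0.002, -0.001, 0.0]
tau [0.001, -57.1, 0.992, -25.16, -0.056, 0.018, 0.0]
position [207.851, 615.255, 259.802]
tcp_rot [[0.947, -0.0, 0.32], [-0.32, -0.002, 0.947], [0.0, -1.0, -0.002]]
force [0.594, 0.973, 0.215]
moment [0.009, -0.014, 0.021]
finger_gap 88.033
22.0
scene {'camera_matrix': [[369.614, 0.0, 251.517], [0.0, 369.614, 195.171], [0.0, 0.0, 1.0]], 'k1': -0.015, 'R': [[0.761, -0.649, 0.004], [-0.51, -0.602, -0.615], [0.401, 0.466, -0.789]], 't': [-389.443, 338.814, 672.207]}
top {'camera_matrix': [[347.7, 0.0, 257.842], [0.0, 347.7, 190.831], [0.0, 0.0, 1.0]], 'k1': -0.076, 'R': [[0.013, -1.0, -0.015], [-0.999, -0.013, -0.04], [0.039, 0.016, -0.999]], 't': [30.381, 549.664, 931.715]}
wrist {'camera_matrix': [[285.776, 0.0, 257.995], [0.0, 285.776, 188.754], [0.0, 0.0, 1.0]], 'k1': 0.019, 'R': [[0.318, 0.948, -0.002], [0.917, -0.307, 0.255], [0.241, -0.083, -0.967]], 't': [-649.203, -37.606, 387.81]}
```

View pics/scene0.png

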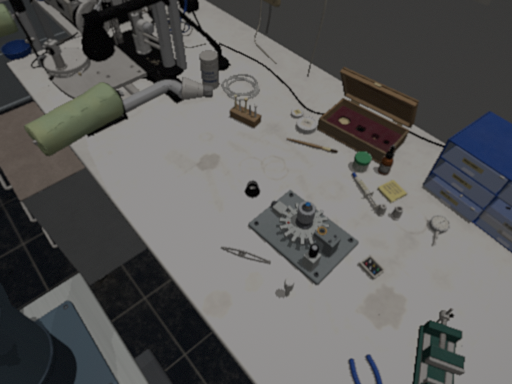

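View pics/top0.png

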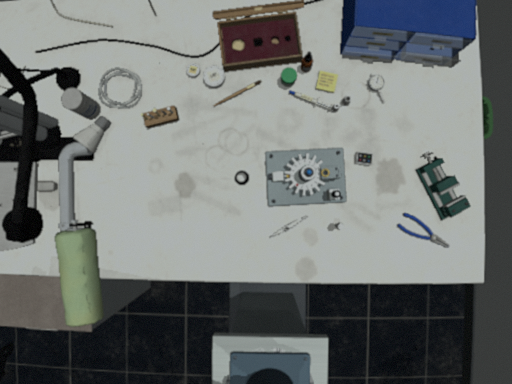

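View pics/wrist0.png

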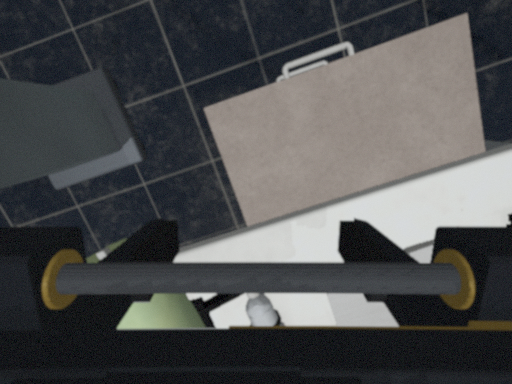

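```bash
cat > h.py <<'E'
import numpy as np,cv2
from station import robot
def ray(m,u,v):
    K=m["camera_matrix"];d=np.array([(u-K[0,2])/K[0,0],(v-K[1,2])/K[1,1]])
    s=d.copy()
    for _ in range(20): s=d/(1+m["k1"]*(s@s))
    R=np.array(m["R"]);t=np.array(m["t"])
    return -R.T@t, R.T@np.array([s[0],s[1],1])
def onz(m,u,v,z):
    c,d=ray(m,u,v); return c+d*(z-c[2])/d[2]
def proj(m,X):
    R=np.array(m["R"]);p=R@np.array(X)+np.array(m["t"]);s=p[:2]/p[2];s=s*(1+m["k1"]*(s@s))
    K=m["camera_matrix"];return np.array([K[0,0]*s[0]+K[0,2],K[1,1]*s[1]+K[1,2]])
def tri(m1,p1,m2,p2):
    c1,d1=ray(m1,*p1);c2,d2=ray(m2,*p2)
    A=np.stack([d1,-d2],1);s=np.linalg.lstsq(A,c2-c1,rcond=None)[0]
    a=c1+s[0]*d1;b=c2+s[1]*d2;return (a+b)/2,np.linalg.norm(a-b)
E
python3 - <<'E'
import cv2
for n,(x,y,w,h) in dict(scene=(240,180,130,105),top=(255,135,110,85)).items():
    im=cv2.imread(f"pics/{n}0.png")[y:y+h,x:x+w]
    cv2.imwrite(f"pics/{n}0c.png",cv2.resize(im,None,fx=6,fy=6,interpolation=cv2.INTER_CUBIC))
E
```

```text
(no output)
```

View pics/scene0c.png

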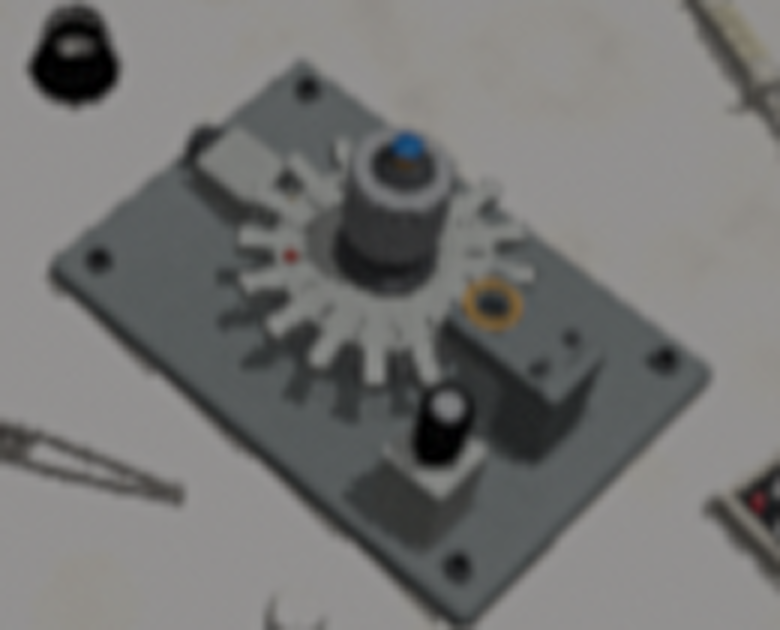

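View pics/top0c.png

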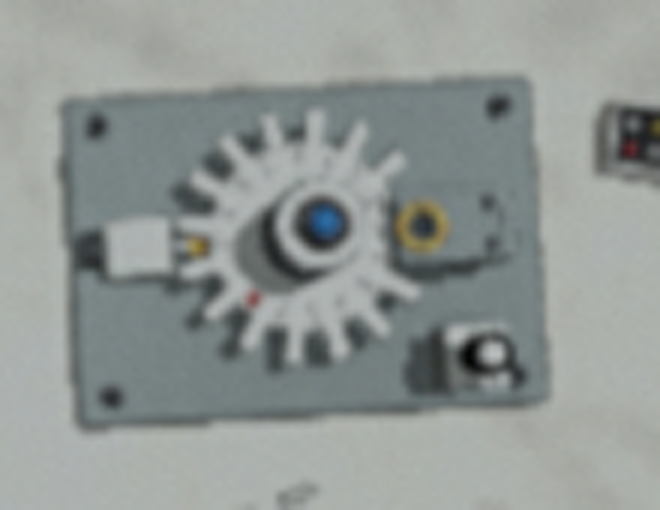

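Run:
```python
from h import *
S=robot.camera_model("scene");T=robot.camera_model("top")
sc=lambda x,y:((x+.5)/6-.5+240,(y+.5)/6-.5+180)
tc=lambda x,y:((x+.5)/6-.5+255,(y+.5)/6-.5+135)
r=np.round
P={}
for n,s,t,z in [("stone",(407,146),(323,222),115),("ring",(493,304),(423,226),66),("red",(290,257),(253,299),46),("pintop",(451,405),(490,353),88)]:
    x,e=tri(S,sc(*s),T,tc(*t)); P[n]=[onz(S,*sc(*s),z),onz(T,*tc(*t),z)]
    print(n,"tri",r(x,1),r(e,1),"S@z",r(P[n][0],1),"T@z",r(P[n][1],1))
C=[onz(T,*tc(*p),14) for p in [(62,102),(527,77),(550,400),(82,428)]]
print(r(C,1)); print([r(np.linalg.norm(C[i]-C[i-1]),1) for i in range(4)])
Cs=[onz(S,*sc(*p),14) for p in [(300,62),(710,368),(470,618),(52,268)]]
print(r(Cs,1))
for c in (C,Cs):
    c=np.array(c); y=(c[0]-c[1])+(c[3]-c[2]); x=(c[0]-c[3])+(c[1]-c[2])
    print("mean",r(c.mean(0),1),"yaw",np.degrees(np.arctan2(-y[0],y[1])),np.degrees(np.arctan2(x[1],x[0])))
```

```text
stone tri [593.4 -85.9 112.9] 0.2 S@z [592.  -86.8 115. ] T@z [593.2 -85.7 115. ]
ring tri [ 596.6 -134.7   64.8] 0.9 S@z [ 595.5 -134.8   66. ] T@z [ 596.8 -134.8   66. ]
red tri [565.6 -64.2  44.7] 1.1 S@z [564.5 -64.4  46. ] T@z [565.9 -64.4  46. ]
pintop tri [ 542.6 -159.8   86.4] 1.0 S@z [ 542.2 -160.6   88. ] T@z [ 542.2 -159.1   88. ]
[[ 656.1   19.7   14. ]
 [ 670.3 -191.2   14. ]
 [ 524.  -201.9   14. ]
 [ 508.7    8.9   14. ]]
[np.float64(147.7), np.float64(211.4), np.float64(146.7), np.float64(211.3)]
[[ 652.7   17.5   14. ]
 [ 667.8 -190.4   14. ]
 [ 523.9 -201.3   14. ]
 [ 506.7    5.9   14. ]]
mean [589.8 -91.1  14. ] yaw 3.9971977033648507 4.191353068033098
mean [587.8 -92.1  14. ] yaw 4.449992031220698 4.442302296138869
```

Run:
```python
from h import *
S=robot.camera_model("scene");T=robot.camera_model("top");W=robot.camera_model("wrist")
o=robot.get_obs();p=o["position"]
for n,m in (("S",S),("T",T),("W",W)): print(n,proj(m,p),"campos",np.round(-np.array(m["R"]).T@np.array(m["t"])))
r=np.round
# foam: upper end corners; scene (110,90)-(122,108) ; top (60,232)-(96,230)
for s,t in [((116,97),(77,232)),((36,135),(80,320)),((208,92),(95,132)),((209,55),(78,100)),((208,92),(108,122))]:
    print(s,t,[r(x,1) for x in tri(S,s,T,t)])
im=cv2.imread("pics/scene0.png")[0:160,0:260]; cv2.imwrite("pics/sl.png",cv2.resize(im,None,fx=3,fy=3,interpolation=cv2.INTER_CUBIC))
im=cv2.imread("pics/top0.png")[30:340,0:200]; cv2.imwrite("pics/tl.png",cv2.resize(im,None,fx=1.9,fy=1.9,interpolation=cv2.INTER_CUBIC))
```

```text
S [-23.57334616  65.21942058] campos [ 199. -362.  740.]
T [-16.34850214 342.31670093] campos [512.  23. 953.]
W [257.38321333 252.65618312] campos [148. 636. 383.]
(116, 97) (77, 232) [array([442.5, 465.1, 143. ]), np.float64(6.2)]
(36, 135) (80, 320) [array([231.3, 455.3, 144.1]), np.float64(3.6)]
(208, 92) (95, 132) [array([719.2, 481.4,  18.4]), np.float64(33.0)]
(209, 55) (78, 100) [array([764.7, 490.7, 122.9]), np.float64(5.0)]
(208, 92) (108, 122) [array([729.3, 456.9,  25. ]), np.float64(10.9)]
```

View pics/sl.png

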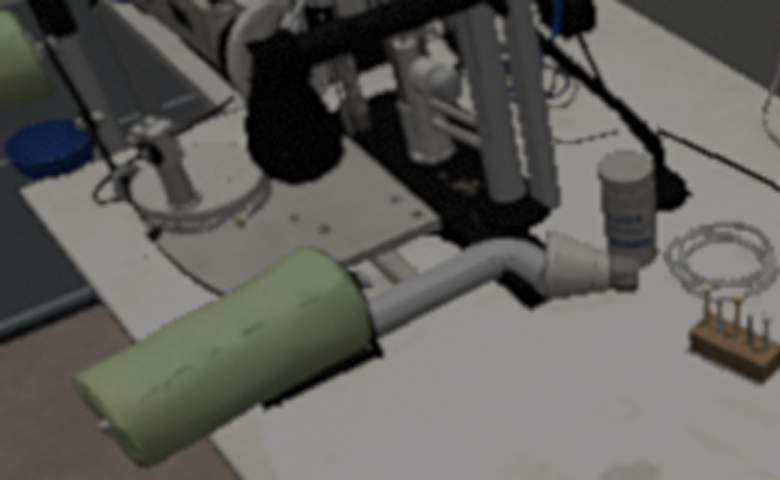

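View pics/tl.png

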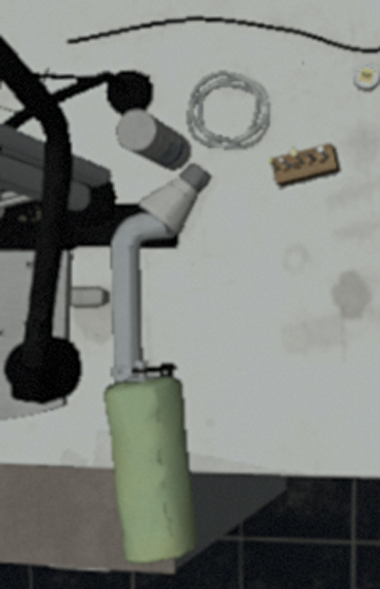

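send_rows([
  [0, -30, 0, 0, 0, 0, 88],
  [15, -15, -29, 0, 0, 0, 88],
  [15, -15, -29, 0, 0, 0, 88],
  [15, -10, -29, 0, 0, 0, 88],
  [15, 0, -29, 0, 0, 0, 88],
  [15, 0, -29, 0, 0, 0, 88],
  [15, 0, -29, 0, 0, 0, 88],
  [30, 0, -22, 0, 0, 0, 88],
  [30, 0, -22, 0, 0, 0, 88],
  [30, 0, -22, 0, 0, 0, 88],
  [30, 0, -22, 0, 0, 0, 88],
  [30, 0, -22, 0, 0, 0, 88],
  [30, 0, -22, 0, 0, 0, 88],
  [30, 0, -22, 0, 0, 0, 88],
  [30, 0, -22, 0, 0, 0, 88],
  [30, 0, -22, 0, 0, 0, 88],
  [30, 0, -22, 0, 0, 0, 88],
])

```text
time_s: 1.57
position: [454.8, 100.6, 330.0]
tcp_rot: [[0.953, -0.004, 0.304], [-0.304, 0.0, 0.953], [-0.004, -1.0, -0.001]]
force: [0.3, 1.7, 0.2]
finger_gap: 87.9
```

send_rows([
  [30, 5, -22, 0, 0, 0, 88],
  [30, 10, -22, 0, 0, 0, 88],
  [30, 15, -22, 0, 0, 0, 88],
  [30, 20, -22, 0, 0, 0, 88],
  [30, 20, -22, 0, 0, 0, 88],
  [25, 20, -18, 0, 0, 0, 88],
  [13, 20, -9, 0, 0, 0, 88],
  [0, 15, 0, 0, 0.1, 0, 88],
  [0, 5, 0, 0, 0.1, 0, 88],
  [0, 0, 0, 0, 0.1, 0, 88],
  [0, 0, 0, 0, 0.09, 0, 88],
  [0, 0, 0, 0, 0, 0, 88],
])

```text
time_s: 2.57
position: [596.9, -105.3, 193.2]
tcp_rot: [[0.747, -0.003, 0.665], [-0.665, -0.004, 0.747], [0.001, -1.0, -0.005]]
force: [-0.6, -0.1, -0.7]
finger_gap: 87.8
```

```bash
cat > snap.py <<'E'
import sys
from h import *
def snap(names,tag):
    o=robot.get_obs(); out={}
    for n in names:
        m=robot.camera_model(n); im=robot.get_image(n)[:,:,::-1].copy()
        cv2.imwrite(f"pics/{n}{tag}.png",im); out[n]=(m,im)
    th=np.degrees(np.arctan2(o["tcp_rot"][1][2],o["tcp_rot"][0][2]))
    print("t",round(o["time_s"],2),"pos",np.round(o["position"],1),"theta",round(th,2),"F",np.round(o["force"],2),"M",np.round(o["moment"],3),"gap",round(o["finger_gap"],1))
    print("rot",np.round(o["tcp_rot"],4).tolist())
    np.save(f"pics/{tag}.npy",dict(o=o,m={k:v[0] for k,v in out.items()}),allow_pickle=True)
    return o,out
if __name__=="__main__": snap(sys.argv[2:],sys.argv[1])
E
python3 snap.py 1 wrist scene
```

```text
t 2.57 pos [ 596.9 -105.3  193.2] theta 48.31 F [-0.6  -0.09 -0.7 ] M [0.003 0.001 0.028] gap 87.8
rot [[0.7467, -0.0028, 0.6652], [-0.6652, -0.0042, 0.7467], [0.0007, -1.0, -0.005]]
```

View pics/wrist1.png

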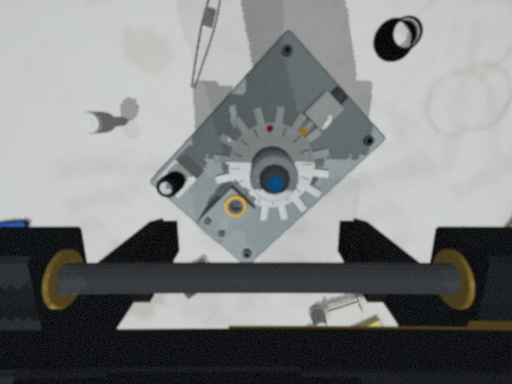

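View pics/scene1.png

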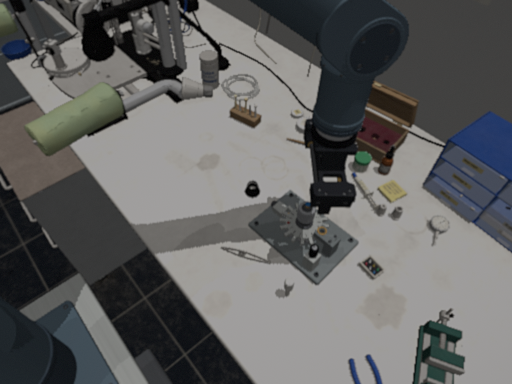

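Run:
```python
from h import *
d=np.load("pics/1.npy",allow_pickle=True).item();W=d["m"]["wrist"]
im=cv2.imread("pics/wrist1.png");hsv=cv2.cvtColor(im,cv2.COLOR_BGR2HSV)
def cen(lo,hi,x,y,r,hs=hsv):
    m=cv2.inRange(hs,lo,hi);k=np.zeros_like(m);k[y-r:y+r,x-r:x+r]=255;m&=k
    M=cv2.moments(m,True);return (M["m10"]/M["m00"],M["m01"]/M["m00"]),M["m00"]
blue=cen((100,120,40),(125,255,255),274,184,14)
red=cen((0,110,60),(8,255,255),270,128,8)
ring=cen((10,90,60),(28,255,255),235,207,16)
for n,c,z in (("stone",blue,115),("red",red,46),("ring",ring,66)): print(n,np.round(c[0],2),c[1],np.round(onz(W,*c[0],z),1))
cv2.imwrite("pics/w1c.png",cv2.resize(im[80:240,140:340],None,fx=4,fy=3.7,interpolation=cv2.INTER_CUBIC))
print(np.round(onz(W,167.5,187,88),1))
```

```text
stone [274.96 183.22] 211.0 [594.1 -85.9 115. ]
red [269.38 128.06] 16.0 [566.  -63.8  46. ]
ring [235.71 205.39] 222.0 [ 596.9 -132.5   66. ]
[ 543.7 -157.6   88. ]
```

View pics/w1c.png

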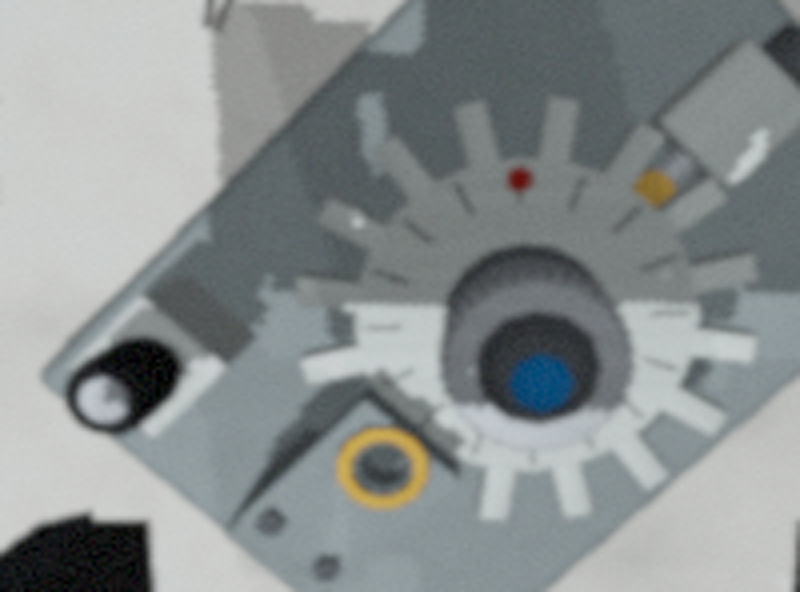

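send_rows([
  [-8, 15, 6, 0, 0, 0, 88],
  [-7, 20, 6, 0, 0, 0, 88],
  [0, 20, 0, 0, 0, 0, 88],
  [0, 15, 0, 0, 0, 0, 88],
  [0, 0, 0, 0, 0, 0, 88],
  [0, 0, 0, 0, 0, 0, 88],
])

```text
time_s: 3.17
position: [596.0, -84.8, 124.1]
tcp_rot: [[0.763, 0.005, 0.646], [-0.646, -0.003, 0.763], [0.005, -1.0, 0.001]]
force: [0.5, -0.1, 0.8]
finger_gap: 88.4
```

send_rows([
  [-1, 15, -2.5, 0, 0, 0, 88],
  [0, 15, 0, 0, 0, 0, 88],
  [0, 0, 0, 0, 0, 0, 88],
  [0, 0, 0, 0, 0, 0, 88],
])

```text
time_s: 3.5
position: [596.4, -86.5, 96.8]
tcp_rot: [[0.766, 0.01, 0.643], [-0.643, -0.002, 0.766], [0.009, -1.0, 0.005]]
force: [0.5, 0.0, -0.2]
finger_gap: 88.0
```

```bash
python3 snap.py 2 wrist scene
```

```text
t 3.5 pos [596.4 -86.5  96.8] theta 50.0 F [ 0.5   0.01 -0.16] M [-0.05   0.009 -0.02 ] gap 88.0
rot [[0.7659, 0.0103, 0.6428], [-0.6428, -0.0024, 0.766], [0.0094, -0.9999, 0.0048]]
```

View pics/wrist2.png

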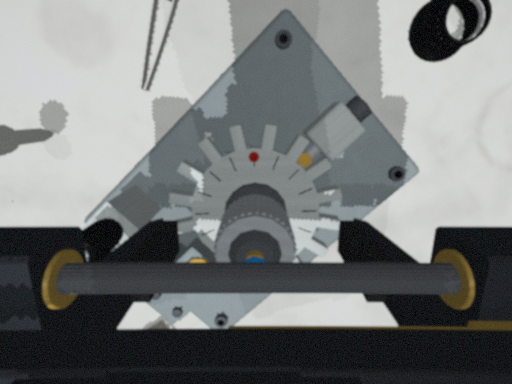

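send_rows([
  [-2.5, 3, -1.5, -0.005, 0, 0.009, 88],
  [0, 0, 0, 0, 0, 0, 60],
  [0, 0, 0, 0, 0, 0, 50],
])

```text
time_s: 3.85
position: [594.5, -86.0, 95.4]
tcp_rot: [[0.766, 0.002, 0.643], [-0.643, -0.0, 0.766], [0.002, -1.0, 0.001]]
force: [0.4, -0.7, -0.3]
finger_gap: 76.6
```

```bash
python3 snap.py 3
```

```text
t 3.85 pos [594.5 -86.   95.4] theta 50.02 F [ 0.41 -0.69 -0.25] M [-0.1    0.021 -0.045] gap 76.6
rot [[0.7662, 0.002, 0.6426], [-0.6426, -0.0003, 0.7662], [0.0017, -1.0, 0.0011]]
```

send_rows([
  [-1, 1, -0.5, 0, 0, 0, 34],
  [0, 0, 0, 0, 0, 0, 34],
  [0, 0, 0, 0, 0, 0, 34],
  [0, 0, 0, 0, 0, 0, 34],
  [0, 0, 0, 0, 0, 0, 34],
  [0, 0, 0, 0, 0, 0, 34],
  [0, 0, 0, 0, 0, 0, 34],
  [0, 0, 0, 0, 0, 0, 34],
], grip_force=12)

```text
time_s: 4.52
position: [593.4, -86.1, 95.1]
tcp_rot: [[0.766, 0.003, 0.643], [-0.643, -0.001, 0.766], [0.002, -1.0, 0.001]]
force: [-0.9, -0.3, 0.8]
finger_gap: 37.7
```

```bash
python3 snap.py 4 wrist
```

```text
t 4.52 pos [593.4 -86.1  95.1] theta 50.01 F [-0.88 -0.34  0.8 ] M [-0.003  0.008  0.018] gap 37.7
rot [[0.7662, 0.0025, 0.6426], [-0.6426, -0.0007, 0.7662], [0.0024, -1.0, 0.0011]]
```

View pics/wrist4.png

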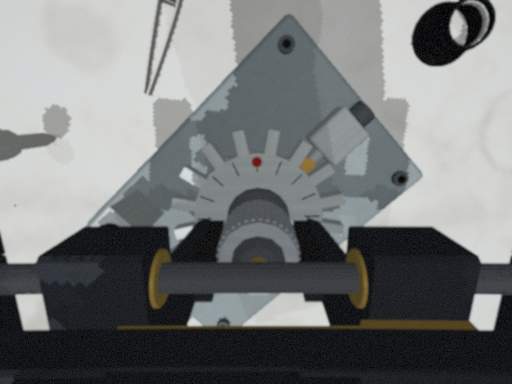

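send_rows([
  [0, 0, 0, 0, 0, 0, 34],
  [0, 0, 0, 0, 0.05, 0, 34],
  [0, 0, 0, 0, 0.05, 0, 34],
  [0, 0, 0, 0, 0.05, 0, 34],
  [0, 0, 0, 0, 0, 0, 34],
], grip_force=35)

```text
time_s: 4.98
position: [593.3, -86.1, 95.1]
tcp_rot: [[0.657, 0.002, 0.754], [-0.754, -0.001, 0.657], [0.002, -1.0, 0.001]]
force: [-0.1, -0.6, 0.7]
finger_gap: 37.2
```

```bash
cat > red.py <<'E'
import sys
from snap import *
def red(tag,cams=("wrist",)):
    o,out=snap(cams,tag)
    m,im=out["wrist"];hsv=cv2.cvtColor(im,cv2.COLOR_BGR2HSV)
    k=cv2.inRange(hsv,(0,120,50),(8,255,255))|cv2.inRange(hsv,(174,120,50),(180,255,255))
    n,l,s,c=cv2.connectedComponentsWithStats(k)
    yaw=np.radians(4.2);sp=np.array([593.3,-86.0])
    for i in range(1,n):
        if s[i,4]<5: continue
        X=onz(m,*c[i],46)[:2]-sp;r=np.linalg.norm(X)
        if r<50:
            x=np.cos(yaw)*X[0]+np.sin(yaw)*X[1];y=-np.sin(yaw)*X[0]+np.cos(yaw)*X[1]
            print("red px",np.round(c[i],1),s[i,4],"r",round(r,1),"ang from -x to +y",round(np.degrees(np.arctan2(y,-x)),1))
    cv2.imwrite(f"pics/wc{tag}.png",cv2.resize(im[100:280,130:390],None,fx=3,fy=3,interpolation=cv2.INTER_CUBIC))
red(sys.argv[1],["wrist"]+sys.argv[2:])
E
python3 red.py 5
```

```text
t 4.98 pos [593.3 -86.1  95.1] theta 41.09 F [-0.05 -0.56  0.71] M [0.01 0.11 0.18] gap 37.2
rot [[0.6572, 0.0024, 0.7537], [-0.7537, -0.0005, 0.6572], [0.0019, -1.0, 0.0015]]
red px [248.4 162.4] 54 r 35.3 ang from -x to +y 45.0
```

send_rows([
  [0, 0, 0, 0, 0.06, 0, 34],
  [0, 0, 0, 0, 0.06, 0, 34],
  [0, 0, 0, 0, 0, 0, 34],
])

```text
time_s: 5.28
position: [593.3, -86.2, 95.1]
tcp_rot: [[0.565, 0.002, 0.825], [-0.825, -0.001, 0.565], [0.002, -1.0, 0.001]]
force: [-0.8, 0.1, 0.7]
finger_gap: 37.4
```

```bash
python3 red.py 6
```

```text
t 5.28 pos [593.3 -86.2  95.1] theta 34.42 F [-0.85  0.13  0.74] M [0.012 0.09  0.017] gap 37.4
rot [[0.5653, 0.0023, 0.8249], [-0.8249, -0.0007, 0.5653], [0.0019, -1.0, 0.0015]]
red px [248.4 162.3] 55 r 35.5 ang from -x to +y 51.8
```

send_rows([
  [0, 0, 0, 0, 0.06, 0, 34],
  [0, 0, 0, 0, 0.06, 0, 34],
  [0, 0, 0, 0, 0.06, 0, 34],
  [0, 0, 0, 0, 0, 0, 34],
])

```text
time_s: 5.67
position: [593.2, -86.3, 95.1]
tcp_rot: [[0.414, 0.002, 0.91], [-0.91, -0.0, 0.414], [0.001, -1.0, 0.002]]
force: [0.5, -0.2, 1.0]
finger_gap: 37.1
```

```bash
python3 red.py 7
```

```text
t 5.67 pos [593.2 -86.3  95.1] theta 24.47 F [ 0.47 -0.16  1.02] M [-0.049  0.078  0.05 ] gap 37.1
rot [[0.4142, 0.0023, 0.9102], [-0.9102, -0.0004, 0.4142], [0.0013, -1.0, 0.0019]]
red px [253.  161.8] 53 r 35.7 ang from -x to +y 66.5
```

send_rows([
  [0, 0, 0, 0, 0.06, 0, 34],
  [0, 0, 0, 0, 0.06, 0, 34],
  [0, 0, 0, 0, 0.06, 0, 34],
  [0, 0, 0, 0, 0.06, 0, 34],
  [0, 0, 0, 0, 0.06, 0, 34],
  [0, 0, 0, 0, 0.04, 0, 34],
  [0, 0, 0, 0, 0, 0, 34],
])

```text
time_s: 6.3
position: [593.0, -86.3, 95.1]
tcp_rot: [[0.101, 0.002, 0.995], [-0.995, 0.0, 0.101], [0.0, -1.0, 0.002]]
force: [-0.4, -0.1, 1.2]
finger_gap: 37.2
```

```bash
python3 red.py 8
```

```text
t 6.3 pos [593.  -86.3  95.1] theta 5.77 F [-0.4  -0.05  1.24] M [-0.108 -0.07   0.027] gap 37.2
rot [[0.1006, 0.0019, 0.9949], [-0.9949, 0.0002, 0.1006], [0.0, -1.0, 0.0019]]
red px [257.3 161.7] 54 r 36.0 ang from -x to +y 89.6
```

send_rows([
  [0, 0, 0, 0, 0.06, 0, 34],
  [0, 0, 0, 0, 0.06, 0, 34],
  [0, 0, 0, 0, 0.06, 0, 34],
  [0, 0, 0, 0, 0.06, 0, 34],
  [0, 0, 0, 0, 0.06, 0, 34],
  [0, 0, 0, 0, 0, 0, 34],
])

```text
time_s: 6.85
position: [592.9, -86.3, 95.1]
tcp_rot: [[-0.188, 0.002, 0.982], [-0.982, 0.001, -0.188], [-0.001, -1.0, 0.001]]
force: [-1.1, -0.4, 1.1]
finger_gap: 37.1
```

```bash
python3 red.py 9
```

```text
t 6.85 pos [592.9 -86.3  95.1] theta -10.84 F [-1.1  -0.37  1.09] M [-0.049  0.133  0.057] gap 37.1
rot [[-0.188, 0.0016, 0.9822], [-0.9822, 0.0012, -0.188], [-0.0015, -1.0, 0.0013]]
red px [248.4 162.7] 55 r 36.0 ang from -x to +y 97.5
```

send_rows([
  [0, 0, 0, 0, 0.05, 0, 34],
  [0, 0, 0, 0, 0.04, 0, 34],
  [0, 0, 0, 0, 0, 0, 34],
  [0, 0, 0, 0, 0, 0, 34],
])

```text
time_s: 7.23
position: [592.8, -86.3, 95.1]
tcp_rot: [[-0.262, 0.002, 0.965], [-0.965, 0.002, -0.262], [-0.002, -1.0, 0.001]]
force: [-0.0, 0.6, 1.7]
finger_gap: 37.1
```

```bash
python3 red.py 10 scene
```

```text
t 7.23 pos [592.8 -86.3  95.1] theta -15.18 F [-0.01  0.64  1.67] M [-0.135  0.144 -0.005] gap 37.1
rot [[-0.2618, 0.0016, 0.9651], [-0.9651, 0.0017, -0.2618], [-0.002, -1.0, 0.0011]]
red px [258.6 161.8] 57 r 36.4 ang from -x to +y 111.7
```

View pics/wc10.png

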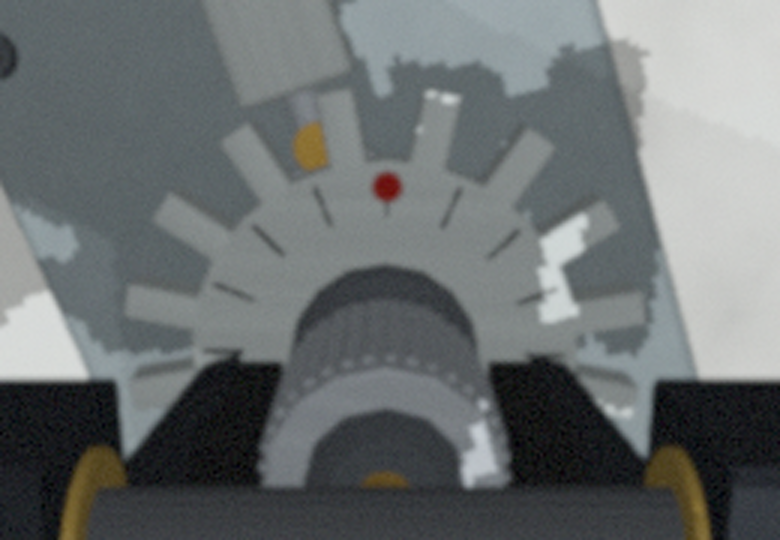

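send_rows([
  [0, 0, 0, 0, 0, 0, 60],
  [0, 0, 0, 0, 0, 0, 60],
  [0, 0, 0, 0, 0, 0, 60],
  [0, 0, 0, 0, 0, 0, 60],
  [0, 0, 0, 0, 0, 0, 60],
  [0, -15, 0, 0, 0, 0, 60],
  [0, -25, 0, 0, 0, 0, 60],
  [0, -25, 0, 0, 0, 0, 60],
  [0, -15, 0, 0, 0, 0, 60],
  [0, -5, 0, 0, 0, 0, 60],
  [0, 0, 0, 0, 0, 0, 60],
])

```text
time_s: 8.25
position: [592.1, -86.7, 186.8]
tcp_rot: [[-0.259, 0.0, 0.966], [-0.966, 0.002, -0.259], [-0.002, -1.0, -0.0]]
force: [-0.6, -0.8, -0.8]
finger_gap: 59.5
```

```bash
python3 red.py 11
```

```text
t 8.25 pos [592.1 -86.7 186.8] theta -15.01 F [-0.57 -0.78 -0.82] M [-0.087  0.074 -0.037] gap 59.5
rot [[-0.259, 0.0004, 0.9659], [-0.9659, 0.0023, -0.259], [-0.0024, -1.0, -0.0002]]
red px [259.4 145.5] 17 r 36.1 ang from -x to +y 112.1
```

View pics/wrist11.png

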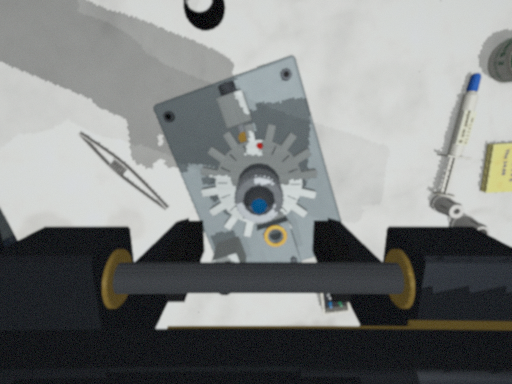

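send_rows([
  [25, 0, -9, 0, 0, 0, 44],
  [25, 0, -9, 0, 0, 0, 44],
  [25, 0, -9, 0, 0, 0, 44],
  [6, 5, -2, 0, -0.1, 0, 44],
  [0, 10, 0, 0, -0.1, 0, 44],
  [0, 10, 0, 0, -0.1, 0, 44],
  [0, 5, 0, 0, 0, 0, 44],
  [0, 0, 0, 0, 0, 0, 44],
])

```text
time_s: 8.97
position: [537.6, -158.2, 149.1]
tcp_rot: [[0.051, -0.008, 0.999], [-0.999, 0.004, 0.051], [-0.004, -1.0, -0.008]]
force: [-0.6, -0.6, -0.9]
finger_gap: 44.0
```

```bash
python3 snap.py 12 wrist scene top
```

```text
t 8.97 pos [ 537.6 -158.2  149.1] theta 2.9 F [-0.58 -0.61 -0.95] M [-0.034  0.088 -0.014] gap 44.0
rot [[0.0506, -0.0082, 0.9987], [-0.9987, 0.004, 0.0506], [-0.0044, -1.0, -0.008]]
```

View pics/wrist12.png

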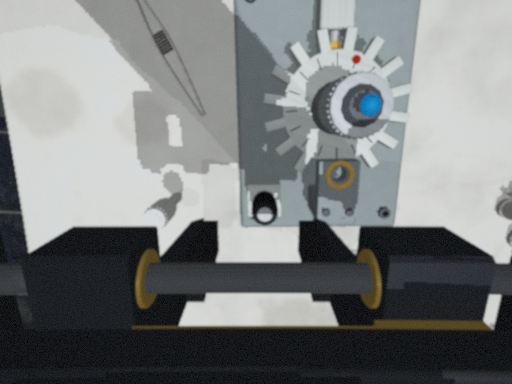

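View pics/scene12.png

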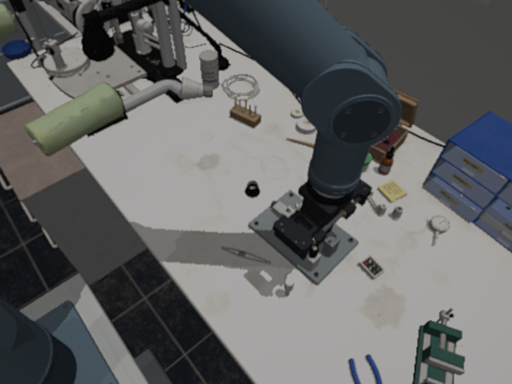

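Run:
```python
from h import *
d=np.load("pics/12.npy",allow_pickle=True).item();W=d["m"]["wrist"]
im=cv2.imread("pics/wrist12.png")
cv2.imwrite("pics/w12c.png",cv2.resize(im[150:240,220:320],None,fx=6,fy=6,interpolation=cv2.INTER_CUBIC))
m=cv2.inRange(im,(0,0,0),(45,45,45))[180:222,240:290]
n,l,s,c=cv2.connectedComponentsWithStats(m);print(s,c)
hsv=cv2.cvtColor(im,cv2.COLOR_BGR2HSV)
b=cv2.inRange(hsv,(10,90,40),(28,255,255))[155:195,320:360];M=cv2.moments(b,True);c=(M["m10"]/M["m00"]+320,M["m01"]/M["m00"]+155);print("ring",c,M["m00"],onz(W,*c,66))
ys,xs=np.nonzero(b);c=(320+(xs.min()+xs.max())/2,155+(ys.min()+ys.max())/2);print("ring box",c,np.ptp(xs),np.ptp(ys),onz(W,*c,66))
b=cv2.inRange(hsv,(100,120,40),(125,255,255))[90:120,350:390];M=cv2.moments(b,True);c=(M["m10"]/M["m00"]+350,M["m01"]/M["m00"]+90);print("stone",c,onz(W,*c,115))
```

```text
[[   0    0   50   42 1777]
 [  13   12   23   23  321]
 [  14   36    2    2    2]] [[24.62802476 20.22847496]
 [23.85358255 21.90342679]
 [14.5        36.5       ]]
ring (339.5545722713864, 173.98525073746313) 339.0 [ 596.98731134 -133.02633208   66.        ]
ring box (np.float64(339.5), np.float64(174.0)) 29 28 [ 596.94888977 -133.03943305   66.        ]
stone (370.2487684729064, 104.23645320197045) [593.96353403 -85.75784855 115.        ]
```

View pics/w12c.png

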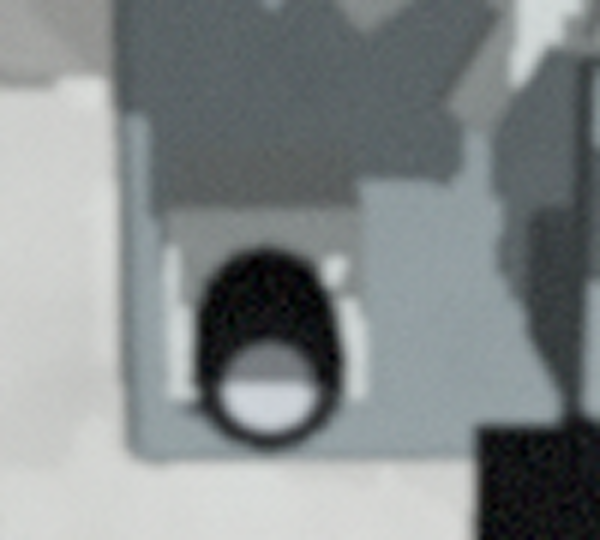

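Run:
```python
from h import *
d=np.load("pics/12.npy",allow_pickle=True).item();W=d["m"]["wrist"];S=d["m"]["scene"]
print(onz(W,264.2,214,88), onz(W,264.2,214,86))
```

```text
[ 542.82022072 -159.29985394   88.        ] [ 542.88847886 -160.0086845    86.        ]
```

send_rows([
  [1.6, 0, 4.7, 0.008, -0.022, -0.004, 44],
  [0, 15, 0, 0, 0, 0, 44],
  [0, 15, 0, 0, 0, 0, 44],
  [0, 0, 0, 0, 0, 0, 44],
  [0, 0, 0, 0, 0, 0, 44],
])

```text
time_s: 9.53
position: [547.9, -159.5, 122.1]
tcp_rot: [[0.076, 0.009, 0.997], [-0.997, -0.003, 0.076], [0.004, -1.0, 0.009]]
force: [-0.6, -0.3, 0.6]
finger_gap: 44.0
```

```bash
python3 snap.py 13 wrist
```

```text
t 9.53 pos [ 547.9 -159.5  122.1] theta 4.37 F [-0.56 -0.3   0.59] M [-0.079  0.081  0.056] gap 44.0
rot [[0.0762, 0.0093, 0.9971], [-0.9971, -0.0033, 0.0762], [0.004, -1.0, 0.009]]
```

View pics/wrist13.png

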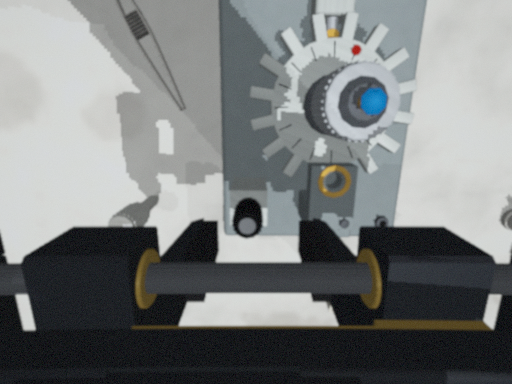

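send_rows([
  [0, 0, 0, 0, 0, 0, 44],
  [0, 0, 0, 0, 0, 0, 44],
])

```text
time_s: 9.75
position: [548.7, -159.4, 123.5]
tcp_rot: [[0.077, 0.011, 0.997], [-0.997, -0.004, 0.077], [0.004, -1.0, 0.011]]
force: [0.0, 0.0, -0.3]
finger_gap: 43.9
```

send_rows([
  [0, 0, -6, -0.011, 0, 0.004, 44],
  [0, 5, 0, 0, 0, 0, 44],
  [0, 5, 0, 0, 0, 0, 44],
  [0, 0, 0, 0, 0, 0, 44],
])

```text
time_s: 10.08
position: [543.1, -160.2, 114.4]
tcp_rot: [[0.077, 0.002, 0.997], [-0.997, -0.001, 0.077], [0.001, -1.0, 0.002]]
force: [-0.2, 0.4, -0.2]
finger_gap: 44.0
```

send_rows([
  [-0.5, 10, -0.7, 0, 0, 0, 44],
  [0, 10, 0, 0, 0, 0, 44],
  [0, 8, 0, 0, 0, 0, 44],
  [0, 3, 0, 0, 0, 0, 44],
  [0, 0, 0, 0, 0, 0, 44],
])

```text
time_s: 10.5
position: [541.6, -159.5, 79.0]
tcp_rot: [[0.077, -0.0, 0.997], [-0.997, -0.0, 0.077], [0.0, -1.0, -0.0]]
force: [-0.5, -0.5, 0.5]
finger_gap: 44.3
```

```bash
python3 snap.py 14 wrist scene;python3 - <<'E'
import cv2
a=cv2.imread("pics/wrist14.png")[150:330,120:400];b=cv2.imread("pics/scene14.png")[180:300,240:370]
cv2.imwrite("pics/14c.png",cv2.hconcat([cv2.resize(a,(420,270)),cv2.resize(b,(292,270))]))
E
```

```text
t 10.5 pos [ 541.6 -159.5   79. ] theta 4.39 F [-0.48 -0.54  0.54] M [-0.031  0.033  0.003] gap 44.3
rot [[0.0766, -0.0001, 0.9971], [-0.9971, -0.0002, 0.0766], [0.0002, -1.0, -0.0001]]
```

View pics/14c.png

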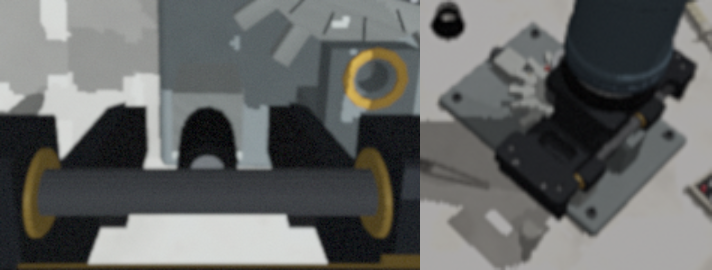

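send_rows([
  [0, -2, 0.5, 0, 0, 0, 30],
  [0, 0, 0, 0, 0, 0, 24],
  [0, 0, 0, 0, 0, 0, 14],
  [0, 0, 0, 0, 0, 0, 14],
  [0, 0, 0, 0, 0, 0, 14],
  [0, 0, 0, 0, 0, 0, 14],
  [0, 0, 0, 0, 0, 0, 14],
], grip_force=8)

```text
time_s: 11.18
position: [542.8, -160.0, 83.3]
tcp_rot: [[0.076, 0.002, 0.997], [-0.997, -0.001, 0.076], [0.001, -1.0, 0.002]]
force: [0.1, 0.6, -0.5]
finger_gap: 17.6
```

```bash
python3 snap.py 15
```

```text
t 11.18 pos [ 542.8 -160.    83.3] theta 4.37 F [ 0.11  0.58 -0.47] M [-0.093  0.123  0.   ] gap 17.6
rot [[0.0762, 0.002, 0.9971], [-0.9971, -0.0007, 0.0762], [0.0009, -1.0, 0.002]]
```

send_rows([
  [0, 0, 0, 0, 0, 0, 12],
  [0, -4, 0, 0, 0, 0, 12],
  [0, -8, 0, 0, 0, 0, 12],
  [0, -8, 0, 0, 0, 0, 12],
  [0, -8, 0, 0, 0, 0, 12],
  [0, -8, 0, 0, 0, 0, 12],
  [0, -8, 0, 0, 0, 0, 12],
  [0, -8, 0, 0, 0, 0, 12],
  [0, -5, 0, 0, 0, 0, 12],
  [0, 0, 0, 0, 0, 0, 12],
  [0, 0, 0, 0, 0, 0, 12],
], grip_force=40)

```text
time_s: 12.1
position: [544.0, -160.1, 148.4]
tcp_rot: [[0.076, 0.006, 0.997], [-0.997, -0.001, 0.076], [0.001, -1.0, 0.006]]
force: [0.1, 0.9, -0.9]
finger_gap: 17.0
```

```bash
python3 snap.py 16 wrist
```

```text
t 12.1 pos [ 544.  -160.1  148.4] theta 4.37 F [ 0.14  0.9  -0.94] M [-0.028  0.058 -0.   ] gap 17.0
rot [[0.0762, 0.006, 0.9971], [-0.9971, -0.001, 0.0762], [0.0014, -1.0, 0.0059]]
```

View pics/wrist16.png

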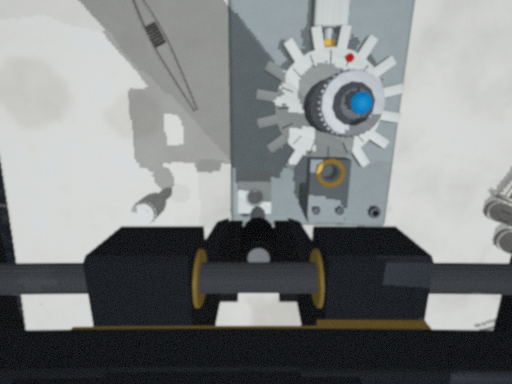

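Run:
```python
from h import *
d=np.load("pics/16.npy",allow_pickle=True).item();W=d["m"]["wrist"]
im=cv2.imread("pics/wrist16.png")
cv2.imwrite("pics/w16c.png",cv2.resize(im[145:235,220:370],None,fx=5,fy=5,interpolation=cv2.INTER_CUBIC))
hsv=cv2.cvtColor(im,cv2.COLOR_BGR2HSV)
b=cv2.inRange(hsv,(10,90,40),(28,255,255))[150:195,310:355]
ys,xs=np.nonzero(b);print(xs.size);el=cv2.fitEllipse(np.stack([xs,ys],1).astype(np.float32)[cv2.convexHull(np.stack([xs,ys],1).astype(np.int32),returnPoints=False)[:,0]]);c=(310+el[0][0],150+el[0][1]);print("ring",c,el[1],onz(W,*c,66))
b=cv2.inRange(hsv,(100,120,40),(125,255,255))[85:120,340:385];M=cv2.moments(b,True);c=(M["m10"]/M["m00"]+340,M["m01"]/M["m00"]+85);print("stone",c,onz(W,*c,115))
```

```text
350
ring (330.1827735900879, 172.5562915802002) (27.25811004638672, 29.269357681274414) [ 596.92020443 -133.21955875   66.        ]
stone (361.19458128078816, 102.26108374384236) [593.97868251 -85.74582818 115.        ]
```

View pics/w16c.png

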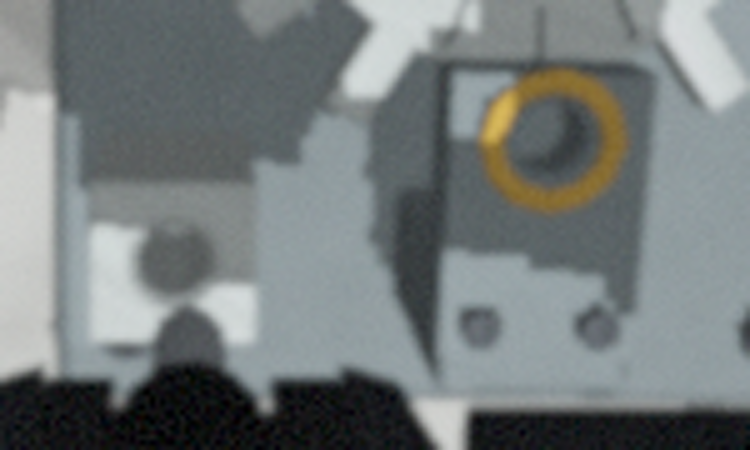

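Run:
```python
from h import *
d=np.load("pics/16.npy",allow_pickle=True).item();W=d["m"]["wrist"]
print("hole",onz(W,254.6,196.2,56),onz(W,254.3,197.2,56))
```

```text
hole [ 543.20255906 -158.38293348   56.        ] [ 543.02887791 -159.21750854   56.        ]
```

send_rows([
  [-6, 0, 14, -0.006, 0, 0.001, 12],
  [-6, 0, 14, 0, 0, 0, 12],
  [-6, 0, 14, 0, 0, 0, 12],
  [-4, 0, 11, 0, 0, 0, 12],
  [0, 0, 0, 0, 0, 0, 12],
  [0, 0, 0, 0, 0, 0, 12],
])

```text
time_s: 12.65
position: [594.5, -133.3, 145.4]
tcp_rot: [[0.074, -0.006, 0.997], [-0.997, 0.0, 0.074], [-0.001, -1.0, -0.006]]
force: [-0.4, -0.9, -0.6]
finger_gap: 16.7
```

```bash
python3 snap.py 17 wrist scene
```

```text
t 12.65 pos [ 594.5 -133.3  145.4] theta 4.26 F [-0.35 -0.89 -0.59] M [-0.133  0.079  0.022] gap 16.7
rot [[0.0744, -0.0059, 0.9972], [-0.9972, 0.0004, 0.0744], [-0.0008, -1.0, -0.0058]]
```

View pics/wrist17.png

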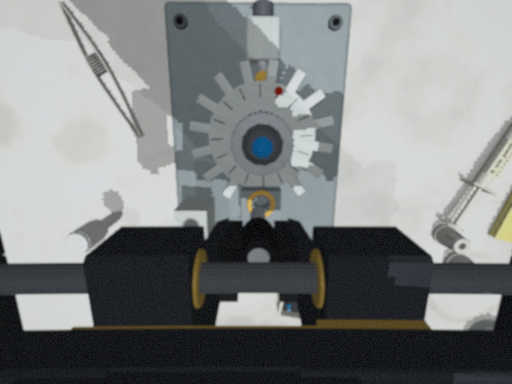

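View pics/scene17.png

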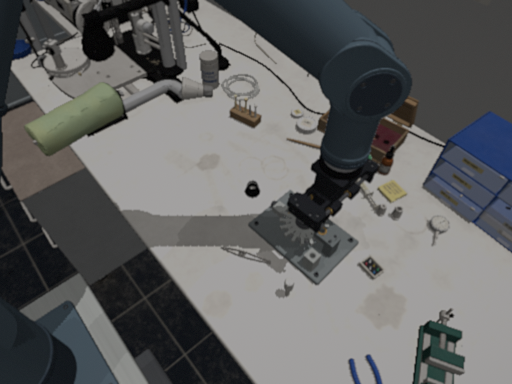

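send_rows([
  [0.9, 2, 1.8, 0.006, 0, 0, 12],
  [0, 4, 0, 0, 0, 0, 12],
  [0, 3, 0, 0, 0, 0, 12],
  [0, 0, 0, 0, 0, 0, 12],
])

```text
time_s: 13.08
position: [593.6, -136.1, 135.6]
tcp_rot: [[0.07, -0.001, 0.998], [-0.998, 0.001, 0.07], [-0.001, -1.0, -0.001]]
force: [-1.1, -0.1, -0.6]
finger_gap: 16.8
```

```bash
python3 snap.py 18 wrist;python3 - <<'E'
import cv2
a=cv2.imread("pics/wrist18.png")[120:300,180:340]
cv2.imwrite("pics/18c.png",cv2.resize(a,None,fx=3.3,fy=3.3,interpolation=cv2.INTER_CUBIC))
E
```

```text
t 13.08 pos [ 593.6 -136.1  135.6] theta 4.03 F [-1.1  -0.07 -0.62] M [-0.034  0.073 -0.047] gap 16.8
rot [[0.0703, -0.0007, 0.9975], [-0.9975, 0.0011, 0.0703], [-0.0011, -1.0, -0.0006]]
```

View pics/18c.png

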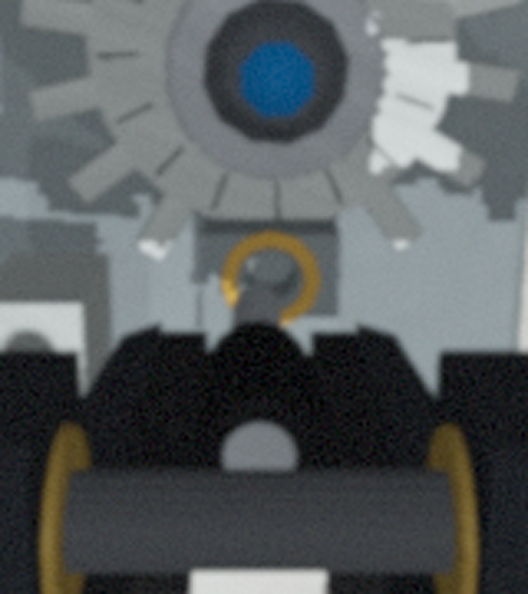

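send_rows([
  [-1, 0, 1.5, 0, 0, 0, 12],
  [-1, 0, 1.3, 0, 0, 0, 12],
  [0, 0, 0, 0, 0, 0, 12],
])

```text
time_s: 13.38
position: [596.3, -134.2, 135.9]
tcp_rot: [[0.069, -0.001, 0.998], [-0.998, 0.001, 0.069], [-0.001, -1.0, -0.001]]
force: [0.3, -0.3, -0.4]
finger_gap: 17.3
```

```bash
python3 snap.py 19 wrist;python3 - <<'E'
import cv2
a=cv2.imread("pics/wrist19.png")[120:300,180:340]
cv2.imwrite("pics/19c.png",cv2.resize(a,None,fx=3.3,fy=3.3,interpolation=cv2.INTER_CUBIC))
E
```

```text
t 13.38 pos [ 596.3 -134.2  135.9] theta 3.98 F [ 0.32 -0.31 -0.44] M [-0.046  0.043 -0.002] gap 17.3
rot [[0.0694, -0.0007, 0.9976], [-0.9976, 0.0011, 0.0694], [-0.0011, -1.0, -0.0006]]
```

View pics/19c.png

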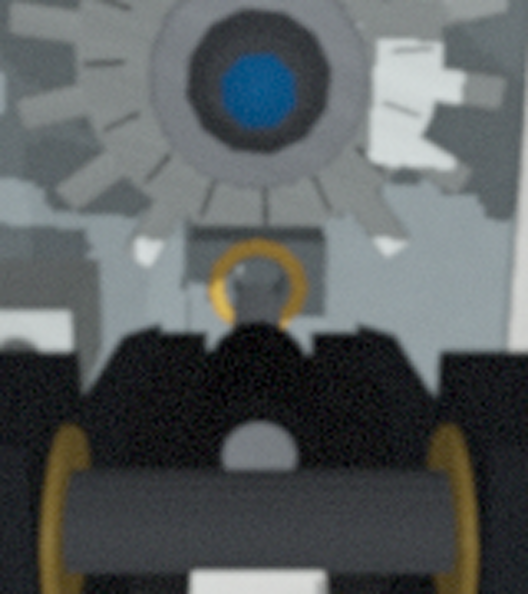

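send_rows([
  [0, 3, 0, 0, 0, 0, 12],
  [0, 3, 0, 0, 0, 0, 12],
  [0, 3, 0, 0, 0, 0, 12],
  [0, 0, 0, 0, 0, 0, 12],
])

```text
time_s: 13.77
position: [596.5, -134.1, 126.2]
tcp_rot: [[0.07, -0.0, 0.998], [-0.998, 0.001, 0.07], [-0.001, -1.0, -0.0]]
force: [-1.0, -0.3, -1.1]
finger_gap: 17.0
```

send_rows([
  [0, 2, 0, 0, 0, 0, 12],
  [0, 2, 0, 0, 0, 0, 12],
  [0, 2, 0, 0, 0, 0, 12],
  [0, 0, 0, 0, 0, 0, 12],
])

```text
time_s: 14.1
position: [596.3, -134.1, 119.2]
tcp_rot: [[0.07, -0.001, 0.998], [-0.998, 0.001, 0.07], [-0.001, -1.0, -0.001]]
force: [0.3, -0.8, -0.8]
finger_gap: 16.8
```

```bash
python3 snap.py 20
```

```text
t 14.1 pos [ 596.3 -134.1  119.2] theta 4.01 F [ 0.34 -0.83 -0.8 ] M [-0.099  0.021 -0.022] gap 16.8
rot [[0.0699, -0.0008, 0.9976], [-0.9976, 0.0009, 0.0699], [-0.0009, -1.0, -0.0007]]
```

send_rows([
  [0, 2, 0, 0, 0, 0, 12],
  [0, 2, 0, 0, 0, 0, 12],
  [0, 1, 0, 0, 0, 0, 12],
])

```text
time_s: 14.35
position: [596.4, -134.2, 113.9]
tcp_rot: [[0.07, -0.0, 0.998], [-0.998, 0.001, 0.07], [-0.001, -1.0, -0.0]]
force: [0.0, 0.7, -1.5]
finger_gap: 17.0
```

send_rows([
  [0, 2, 0, 0, 0, 0, 12],
  [0, 1.5, 0, 0, 0, 0, 12],
  [0, 0, 0, 0, 0, 0, 12],
])

```text
time_s: 14.6
position: [596.3, -134.2, 109.8]
tcp_rot: [[0.07, -0.001, 0.998], [-0.998, 0.001, 0.07], [-0.001, -1.0, -0.001]]
force: [0.0, 0.1, -0.2]
finger_gap: 17.0
```

```bash
python3 snap.py 21
```

```text
t 14.6 pos [ 596.3 -134.2  109.8] theta 4.0 F [ 0.05  0.09 -0.22] M [-0.048  0.014 -0.006] gap 17.0
rot [[0.0698, -0.0006, 0.9976], [-0.9976, 0.0008, 0.0698], [-0.0009, -1.0, -0.0006]]
```

send_rows([
  [0, 2, 0, 0, 0, 0, 12],
  [0, 1.5, 0, 0, 0, 0, 12],
  [0, 0, 0, 0, 0, 0, 12],
])

```text
time_s: 14.85
position: [596.9, -134.3, 106.2]
tcp_rot: [[0.07, 0.0, 0.998], [-0.998, 0.001, 0.07], [-0.0, -1.0, 0.001]]
force: [0.7, -0.6, -1.1]
finger_gap: 16.5
```

send_rows([
  [0, 1.5, 0, 0, 0, 0, 12],
  [0, 1.5, 0, 0, 0, 0, 12],
  [0, 0, 0, 0, 0, 0, 12],
])

```text
time_s: 15.1
position: [597.1, -134.5, 103.3]
tcp_rot: [[0.07, 0.001, 0.998], [-0.998, 0.0, 0.07], [-0.0, -1.0, 0.001]]
force: [-0.1, 0.9, -1.3]
finger_gap: 16.8
```

send_rows([
  [0, 1.5, 0, 0, 0, 0, 12],
  [0, 1.5, 0, 0, 0, 0, 12],
  [0, 0, 0, 0, 0, 0, 12],
])

```text
time_s: 15.35
position: [597.0, -134.7, 100.7]
tcp_rot: [[0.069, 0.001, 0.998], [-0.998, 0.001, 0.069], [-0.001, -1.0, 0.001]]
force: [-0.2, -0.0, -1.3]
finger_gap: 16.6
```

```bash
python3 red.py 22 scene;python3 - <<'E'
import cv2
a=cv2.imread("pics/wrist22.png")[60:320,130:390];b=cv2.imread("pics/scene22.png")[170:290,250:370]
cv2.imwrite("pics/22c.png",cv2.hconcat([cv2.resize(a,(400,400)),cv2.resize(b,(400,400),interpolation=cv2.INTER_CUBIC)]))
E
```

```text
t 15.35 pos [ 597.  -134.7  100.7] theta 3.99 F [-0.23 -0.05 -1.27] M [-0.063 -0.017 -0.052] gap 16.6
rot [[0.0695, 0.0011, 0.9976], [-0.9976, 0.0007, 0.0695], [-0.0006, -1.0, 0.0011]]
red px [278.3  82. ] 66 r 36.3 ang from -x to +y 112.2
```

View pics/22c.png

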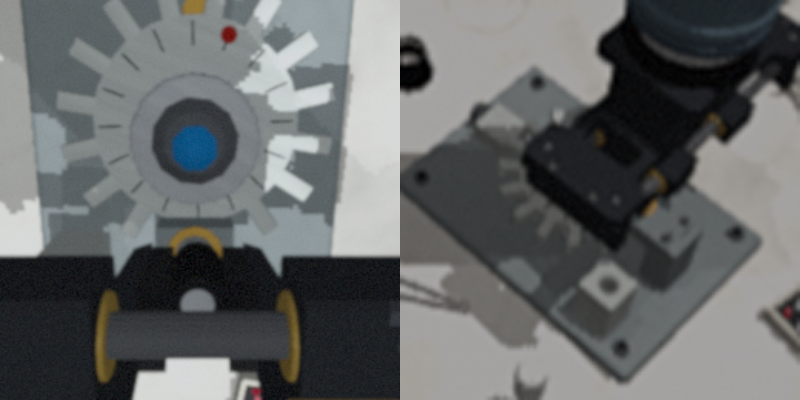

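send_rows([
  [0, 1, 0, 0, 0, 0, 12],
  [0, 1, 0, 0, 0, 0, 12],
])

```text
time_s: 15.62
position: [597.1, -134.7, 99.0]
tcp_rot: [[0.07, 0.001, 0.998], [-0.998, 0.001, 0.07], [-0.001, -1.0, 0.001]]
force: [-1.2, 0.4, 4.4]
finger_gap: 16.8
```

```bash
python3 snap.py 23
```

```text
t 15.62 pos [ 597.1 -134.7   99. ] theta 3.99 F [-1.19  0.42  4.42] M [0.079 0.423 0.026] gap 16.8
rot [[0.0696, 0.0011, 0.9976], [-0.9976, 0.0008, 0.0696], [-0.0007, -1.0, 0.0012]]
```

Run:
```python
from h import *
d=np.load("pics/18.npy",allow_pickle=True).item();W=d["m"]["wrist"];o=d["o"]
p=np.array(o["position"]);R=np.array(o["tcp_rot"])
im=cv2.imread("pics/wrist18.png")
for off in (20,23,27.3):
    h=32-off
    c=p-R[:,1]*h
    ring=np.array([proj(W,c+R@np.array([9*np.cos(a),0,9*np.sin(a)])) for a in np.linspace(0,6.28,40)])
    r2=np.array([proj(W,c+R@np.array([7.5*np.cos(a),0,7.5*np.sin(a)])) for a in np.linspace(0,6.28,40)])
    b=p+R[:,1]*off; tip=proj(W,b+R[:,1]*38)
    print(off,"top disc x",ring[:,0].min(),ring[:,0].max(),"y",ring[:,1].min(),ring[:,1].max(),"r7.5",r2[:,0].min(),r2[:,0].max(),r2[:,1].min(),"tip",tip, "shoulder",proj(W,b))
cv2.imwrite("pics/18d.png",cv2.resize(im[180:275,215:305],None,fx=6,fy=6,interpolation=cv2.INTER_CUBIC))
```

```text
20 top disc x 233.9532576915989 275.4877081403661 y 248.9045828545485 286.1988192539019 r7.5 237.41800823452493 272.02474778945685 252.10896840802297 tip [255.8144242  213.21786928] shoulder [255.3411303  236.92762153]
23 top disc x 234.50192056038614 275.08116102418296 y 245.7424538077405 282.2979997581373 r7.5 237.88688570730315 271.69787429776176 248.8813045243179 tip [255.84414639 211.72817658] shoulder [255.38655178 234.65320071]
27.3 top disc x 235.24551047403043 274.53016304212366 y 241.45972249083138 277.00585903408887 r7.5 238.5223518530556 271.2548546351747 244.50916447204412 tip [255.88523016 209.66888843] shoulder [255.44880232 231.53574982]
```

View pics/18d.png

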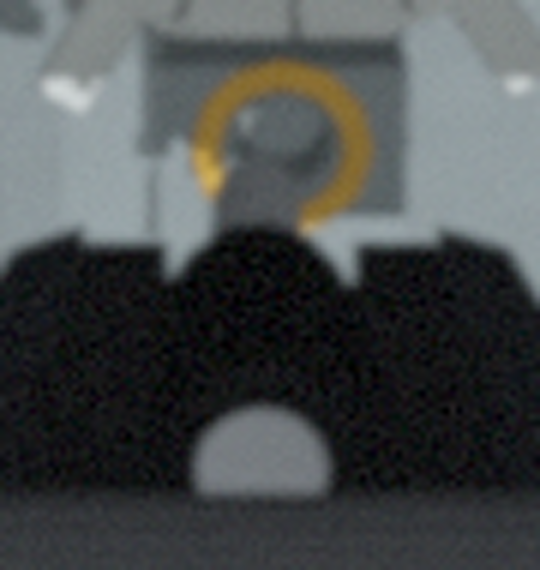

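Run:
```python
from h import *
d=np.load("pics/18.npy",allow_pickle=True).item();W=d["m"]["wrist"];o=d["o"]
p=np.array(o["position"]);R=np.array(o["tcp_rot"])
for off in (18,20,23,25,27.3):
  for dx in (-1,0,1):
    e=R[:,0]*dx
    c=p-R[:,1]*(32-off)+e; b=p+R[:,1]*off+e
    f=lambda q,r,s:proj(W,q+R@np.array([-r,0,0]))[1]
    print(off,dx,"disc5 top y %.1f head edge top %.1f underside edge %.1f"%(f(c,4.9,0),f(c,9,0),f(b,9,0)))
```

```text
18 -1 disc5 top y 257.8 head edge top 248.9 underside edge 221.0
18 0 disc5 top y 259.9 head edge top 251.0 underside edge 222.7
18 1 disc5 top y 262.0 head edge top 253.2 underside edge 224.5
20 -1 disc5 top y 255.5 head edge top 246.7 underside edge 219.6
20 0 disc5 top y 257.6 head edge top 248.8 underside edge 221.3
20 1 disc5 top y 259.7 head edge top 251.0 underside edge 223.1
23 -1 disc5 top y 252.2 head edge top 243.6 underside edge 217.6
23 0 disc5 top y 254.2 head edge top 245.7 underside edge 219.3
23 1 disc5 top y 256.3 head edge top 247.8 underside edge 221.1
25 -1 disc5 top y 250.1 head edge top 241.6 underside edge 216.3
25 0 disc5 top y 252.1 head edge top 243.7 underside edge 218.0
25 1 disc5 top y 254.1 head edge top 245.7 underside edge 219.7
27.3 -1 disc5 top y 247.7 head edge top 239.4 underside edge 214.9
27.3 0 disc5 top y 249.7 head edge top 241.4 underside edge 216.6
27.3 1 disc5 top y 251.7 head edge top 243.4 underside edge 218.3
```

Run:
```python
from h import *
sp=np.array([593.0,-86.2]);yaw=np.radians(4.2)
for t in (11,12,13,16,17,18,19,22):
    d=np.load(f"pics/{t}.npy",allow_pickle=True).item();m=d["m"]["wrist"]
    im=cv2.imread(f"pics/wrist{t}.png");hsv=cv2.cvtColor(im,cv2.COLOR_BGR2HSV)
    k=cv2.inRange(hsv,(0,120,50),(8,255,255))|cv2.inRange(hsv,(174,120,50),(180,255,255))
    b=cv2.inRange(hsv,(100,120,40),(125,255,255))
    n,l,s,c=cv2.connectedComponentsWithStats(k)
    for i in range(1,n):
        if s[i,4]<5: continue
        X=onz(m,*c[i],46)[:2]
        if np.linalg.norm(X-sp)<50:
            nb,lb,sb,cb=cv2.connectedComponentsWithStats(b)
            js=[j for j in range(1,nb) if np.linalg.norm(onz(m,*cb[j],115)[:2]-sp)<8]
            st=onz(m,*cb[js[0]],115)[:2] if js else sp
            D=X-sp;a=np.degrees(np.arctan2(D[1],-D[0]))
            print(t,"red",np.round(X,2),"stone",np.round(st,2),"ang",round(a+4.2,2),"r",round(np.hypot(*D),1), "rel stone",round(np.degrees(np.arctan2((X-st)[1],-(X-st)[0]))+4.2,2))
```

```text
11 red [604.37 -51.69] stone [594.41 -85.78] ang 112.44 r 36.3 rel stone 110.49
12 red [604.01 -51.43] stone [593.96 -85.76] ang 111.77 r 36.5 rel stone 110.51
13 red [603.9  -51.48] stone [593.88 -85.78] ang 111.63 r 36.4 rel stone 110.49
16 red [603.94 -51.38] stone [593.98 -85.75] ang 111.64 r 36.5 rel stone 110.36
17 red [604.2  -51.31] stone [594.24 -85.85] ang 111.99 r 36.6 rel stone 110.28
18 red [604.13 -51.46] stone [594.23 -85.89] ang 111.96 r 36.5 rel stone 110.24
19 red [604.08 -51.46] stone [594.26 -85.83] ang 111.89 r 36.5 rel stone 110.15
22 red [604.53 -51.52] stone [594.2  -85.73] ang 112.59 r 36.5 rel stone 111.0
```

send_rows([
  [0, 1, 0, 0, 0, 0, 12],
  [0, 1, 0, 0, 0, 0, 12],
])

```text
time_s: 15.78
position: [597.0, -134.8, 97.3]
tcp_rot: [[0.07, 0.001, 0.998], [-0.998, 0.001, 0.07], [-0.001, -1.0, 0.001]]
force: [-2.0, 0.7, 5.3]
finger_gap: 16.8
```

send_rows([
  [0, 1, 0, 0, 0, 0, 12],
  [0, 1, 0, 0, 0, 0, 12],
])

```text
time_s: 15.95
position: [597.1, -134.7, 95.3]
tcp_rot: [[0.07, 0.001, 0.998], [-0.998, 0.001, 0.07], [-0.001, -1.0, 0.001]]
force: [-2.5, 0.5, 4.9]
finger_gap: 17.0
```

```bash
python3 red.py 24
```

```text
t 15.95 pos [ 597.1 -134.7   95.3] theta 3.99 F [-2.46  0.55  4.95] M [0.068 0.431 0.016] gap 17.0
rot [[0.0695, 0.0013, 0.9976], [-0.9976, 0.0013, 0.0695], [-0.0012, -1.0, 0.0014]]
red px [279.2  81.2] 73 r 36.2 ang from -x to +y 112.5
```

send_rows([
  [0, 1, 0, 0, 0, 0, 12],
  [0, 1, 0, 0, 0, 0, 12],
])

```text
time_s: 16.17
position: [597.0, -134.7, 93.0]
tcp_rot: [[0.069, 0.001, 0.998], [-0.998, 0.001, 0.069], [-0.001, -1.0, 0.001]]
force: [-3.3, 1.1, 14.0]
finger_gap: 16.6
```

send_rows([
  [0, 1, 0, 0, 0, 0, 12],
  [0, 1, 0, 0, 0, 0, 12],
])

```text
time_s: 16.33
position: [597.1, -134.8, 92.9]
tcp_rot: [[0.069, 0.001, 0.998], [-0.998, 0.003, 0.069], [-0.003, -1.0, 0.001]]
force: [-6.2, 3.1, 17.4]
finger_gap: 16.6
```

```bash
python3 red.py 25 scene
```

```text
t 16.33 pos [ 597.1 -134.8   92.9] theta 3.98 F [-6.2   3.07 17.36] M [0.531 1.383 0.028] gap 16.6
rot [[0.0694, 0.0011, 0.9976], [-0.9976, 0.0029, 0.0694], [-0.0028, -1.0, 0.0013]]
red px [279.8  80.6] 75 r 36.3 ang from -x to +y 112.7
```

View pics/wrist25.png

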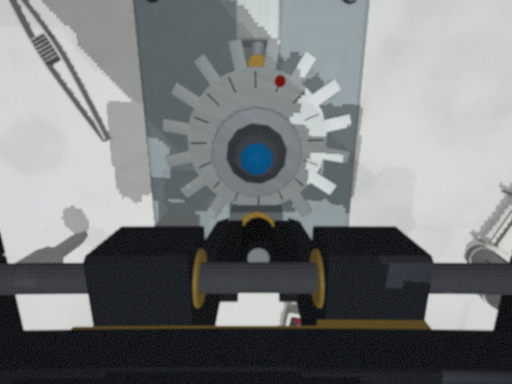

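```bash
cat > ang.py <<'E'
from h import *
import sys
sp=np.array([593.0,-86.2])
for t in sys.argv[1:]:
    d=np.load(f"pics/{t}.npy",allow_pickle=True).item();m=d["m"]["wrist"]
    im=cv2.imread(f"pics/wrist{t}.png");hsv=cv2.cvtColor(im,cv2.COLOR_BGR2HSV)
    k=cv2.inRange(hsv,(0,120,50),(8,255,255))|cv2.inRange(hsv,(174,120,50),(180,255,255))
    b=cv2.inRange(hsv,(100,120,40),(125,255,255))
    n,l,s,c=cv2.connectedComponentsWithStats(k)
    for i in range(1,n):
        X=onz(m,*c[i],46)[:2]
        if s[i,4]>=5 and np.linalg.norm(X-sp)<50:
            nb,lb,sb,cb=cv2.connectedComponentsWithStats(b)
            st=[onz(m,*cb[j],115)[:2] for j in range(1,nb) if sb[j,4]>20 and np.linalg.norm(onz(m,*cb[j],115)[:2]-sp)<8]
            st=st[0] if st else sp
            D=X-sp
            print(t,"red",np.round(X,2),"stone",np.round(st,2),"ang",round(np.degrees(np.arctan2(D[1],-D[0]))+4.2,2),"rel stone",round(np.degrees(np.arctan2((X-st)[1],-(X-st)[0]))+4.2,2))
E
python3 ang.py 19 22 24 25
python3 - <<'E'
import cv2
a=cv2.imread("pics/wrist25.png")[190:310,190:330]
b=cv2.imread("pics/scene25.png")[170:290,250:370]
cv2.imwrite("pics/25c.png",cv2.hconcat([cv2.resize(a,(466,400),interpolation=cv2.INTER_CUBIC),cv2.resize(b,(330,400),interpolation=cv2.INTER_CUBIC)]))
E
```

```text
19 red [604.08 -51.46] stone [594.26 -85.83] ang 111.89 rel stone 110.15
22 red [604.53 -51.52] stone [594.2  -85.73] ang 112.59 rel stone 111.0
24 red [604.68 -51.68] stone [594.2  -85.76] ang 112.89 rel stone 111.29
25 red [604.83 -51.59] stone [594.16 -85.71] ang 113.07 rel stone 111.57
```

View pics/25c.png

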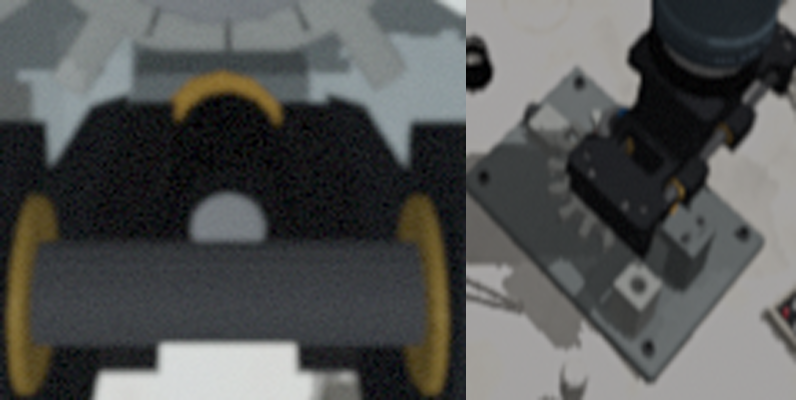

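send_rows([
  [0, 0, 0, 0, 0, 0, 12],
  [0, 0.7, 0, 0, 0, 0, 12],
])

```text
time_s: 16.6
position: [597.0, -134.8, 92.9]
tcp_rot: [[0.069, 0.001, 0.998], [-0.998, 0.004, 0.069], [-0.003, -1.0, 0.002]]
force: [-4.4, 1.7, 15.8]
finger_gap: 17.0
```

send_rows([
  [0, 0.7, 0, 0, 0, 0, 12],
])

```text
time_s: 16.68
position: [597.0, -134.8, 92.9]
tcp_rot: [[0.069, 0.001, 0.998], [-0.998, 0.004, 0.069], [-0.004, -1.0, 0.002]]
force: [-4.7, 2.1, 15.1]
finger_gap: 16.7
```

send_rows([
  [0, 0, 0, 0, 0, 0, 12],
  [0, 0, 0, 0, 0, 0, 40],
  [0, 0, 0, 0, 0, 0, 40],
  [0, 0, 0, 0, 0, 0, 40],
  [0, 0, 0, 0, 0, 0, 40],
  [0, 0, 0, 0, 0, 0, 40],
])

```text
time_s: 17.18
position: [597.1, -134.6, 91.4]
tcp_rot: [[0.069, 0.001, 0.998], [-0.998, 0.003, 0.069], [-0.003, -1.0, 0.001]]
force: [0.3, 0.7, 0.2]
finger_gap: 40.0
```

```bash
python3 red.py 26; python3 ang.py 26
```

```text
t 17.18 pos [ 597.1 -134.6   91.4] theta 3.98 F [0.28 0.71 0.23] M [-0.067  0.071  0.007] gap 40.0
rot [[0.0695, 0.0013, 0.9976], [-0.9976, 0.0034, 0.0695], [-0.0033, -1.0, 0.0015]]
red px [279.3  80.7] 79 r 36.2 ang from -x to +y 112.3
26 red [604.53 -51.54] stone [594.17 -85.71] ang 112.6 rel stone 111.07
```

View pics/wrist26.png

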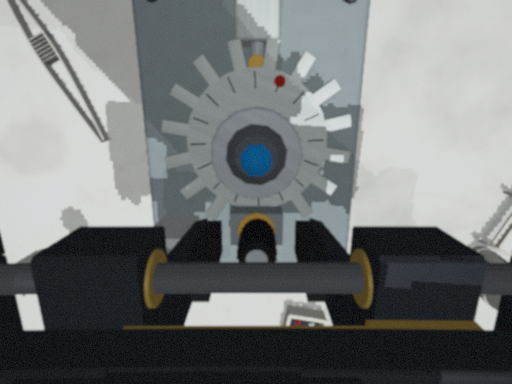

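send_rows([
  [0, -5, 0, 0, 0, 0, 40],
  [0, -10, 0, 0, 0, 0, 40],
  [0, -15, 0, 0, 0, 0, 40],
  [0, -20, 0, 0, 0, 0, 40],
  [0, -20, 0, 0, 0, 0, 40],
  [0, -20, 0, 0, 0, 0, 40],
  [0, -10, 0, 0, 0, 0, 40],
  [0, 0, 0, 0, 0, 0, 40],
])

```text
time_s: 17.9
position: [596.5, -135.6, 199.3]
tcp_rot: [[0.068, 0.001, 0.998], [-0.998, 0.003, 0.068], [-0.003, -1.0, 0.001]]
force: [-0.5, 0.1, 0.1]
finger_gap: 40.1
```

```bash
python3 red.py 27; python3 ang.py 27
```

```text
t 17.9 pos [ 596.5 -135.6  199.3] theta 3.91 F [-0.45  0.06  0.07] M [-0.084  0.081  0.011] gap 40.1
rot [[0.0682, 0.0009, 0.9977], [-0.9977, 0.0029, 0.0682], [-0.0028, -1.0, 0.0011]]
red px [271.4  93.1] 17 r 36.0 ang from -x to +y 112.6
27 red [604.66 -51.82] stone [594.23 -85.94] ang 112.94 rel stone 111.2
```

View pics/wrist27.png

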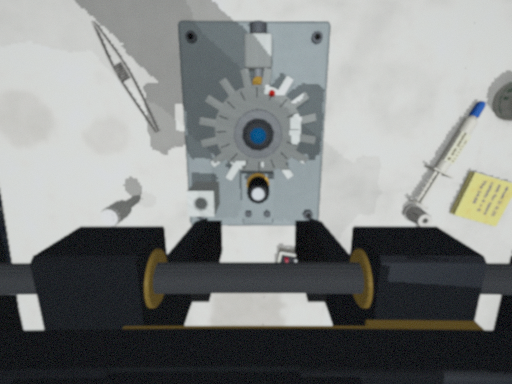

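send_rows([
  [0, -20, 0, 0, 0, 0, 40],
  [-25, -10, -10, 0, 0, 0, 40],
  [-30, 0, -15, 0, 0, 0, 40],
  [-30, 0, -15, 0, 0, 0, 40],
  [-30, 0, -15, 0, 0, 0, 40],
  [-30, 0, -15, 0, 0, 0, 40],
  [-30, 0, -15, 0, 0, 0, 40],
  [-30, 0, -15, 0, 0, 0, 40],
  [-20, 0, -5, 0, 0, 0, 40],
  [0, 0, 0, 0, 0, 0, 40],
  [0, 0, 0, 0, 0, 0, 40],
])

```text
time_s: 18.87
position: [464.5, 89.8, 219.8]
tcp_rot: [[0.068, -0.014, 0.998], [-0.998, -0.003, 0.068], [0.002, -1.0, -0.014]]
force: [-0.2, -0.4, -0.4]
finger_gap: 39.9
```

```bash
python3 snap.py 28 scene top
python3 - <<'E'
import cv2
a=cv2.imread("pics/scene28.png")[180:285,240:370]
b=cv2.imread("pics/top28.png")[135:220,255:365]
cv2.imwrite("pics/28s.png",cv2.resize(a,None,fx=6,fy=5.7,interpolation=cv2.INTER_CUBIC))
cv2.imwrite("pics/28t.png",cv2.resize(b,None,fx=6,fy=6,interpolation=cv2.INTER_CUBIC))
E
```

```text
t 18.87 pos [464.5  89.8 219.8] theta 3.89 F [-0.18 -0.37 -0.37] M [-0.092  0.016  0.007] gap 39.9
rot [[0.0678, -0.0138, 0.9976], [-0.9977, -0.0027, 0.0678], [0.0017, -0.9999, -0.0139]]
```

View pics/28s.png

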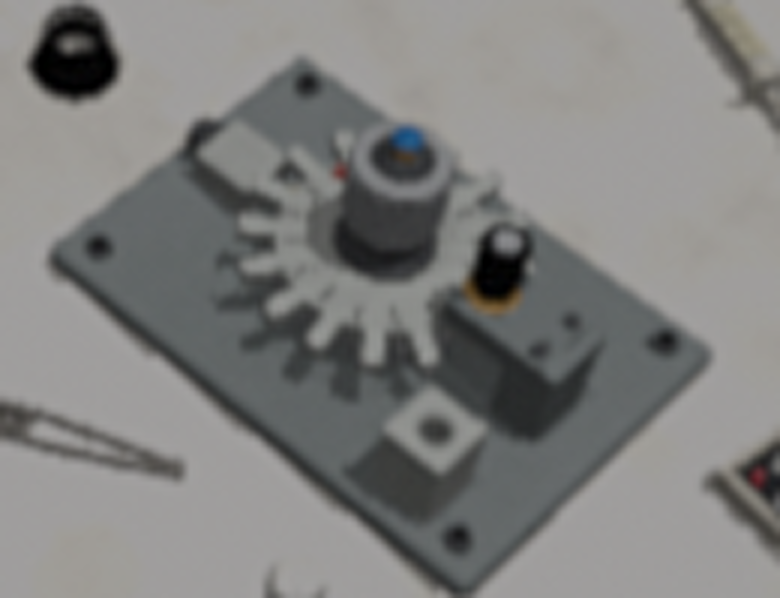

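View pics/28t.png

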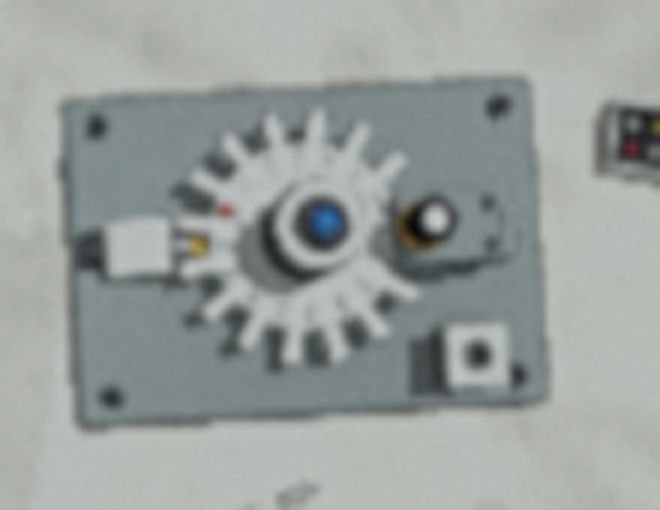

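Run:
```python
from h import *
S=robot.camera_model("scene");T=robot.camera_model("top")
s=(510.5/6-.5+240,243.5/5.7-.5+180);t=(434.5/6-.5+255,219.5/6-.5+135)
print("headtop",tri(S,s,T,t))
a=onz(T,253.5/6-.5+255,299.5/6-.5+135,46);b=onz(T,226.5/6-.5+255,211.5/6-.5+135,46);print("red moved",np.linalg.norm(a-b),b)
```

```text
headtop (array([ 597.3481813 , -134.51718532,   94.97046602]), np.float64(0.8795798238285689))
red moved 40.146985351036356 [604.18397505 -52.29944091  46.        ]
```

```bash
python3 -c "
from station import robot
print(robot.job_done())"
```

```text
the job is handed in; nothing more can be done
None
```

I turned the nut three clicks clockwise and let go. Then I moved the black-headed pin from its post into the bush, pressed it home and handed the job in at about 19 s. The white look-alike, loupe, vial box and tweezers were not touched.

- **Clicks:** each of the three snaps showed on the red mark. It finally lay 40.1 mm in a straight line from its start, against 40 mm for exactly three clicks. I stopped the nut about 2° past the third tipping point and released it there.
- **Seating:** the taper met the plate about 13 mm above the ring and resisted with about 5 N on the way down. The head then stopped hard where the pick-up height put the ring, and I pressed at 15.1 to 15.8 N (17.4 N at most).
- **Plate pull:** the plate turned about 1.4° further clockwise and settled back about 0.3 to 0.5° when I let go. I put that down to play in the bush and slot.
- **One disagreement:** with the arm clear, the pictures put the head's top at about 95 mm instead of the expected 98 mm. The same cameras also read about 2 mm low on the parked pin and the stone. The pictures show the head on the ring with no visible gap.

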